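# Shake out the dusting brush and hold it ready over the round panel

## Robot

A 6-joint arm with a two-finger parallel gripper is mounted at the origin on the work surface. World frame = base frame: x ahead of the robot, y to its left, z up, the work surface at z = 0. Lengths are in m, angles in degrees, forces in N, time in s.
With the tool pointing down it reaches from about 0.35 to 0.975 m from the base axis. Payload 7.1 kg.
Tool frame: the origin (TCP) lies between the finger pads; the fingertips stand 14 mm ahead of it and the grasp point (between the pads) lies 5 mm behind it; z points along the fingers, y is the line along which they close (so a half turn about z gives the same grasp; the last joint's range is limited). The gripper opens to 88 mm and grips with 3 to 60 N. Pads are 20 mm wide; open, the fingers measure 115 mm over their backs; the gripper's body (75 mm by 178 mm) begins 61 mm behind the grasp point.
Start: joints at [-70.13, 24.242, 93.386, -0, 62.372, -1.089], TCP at [0.224, -0.584, 0.237] pointing down, gripper open.
Joint ranges: [-172.04, 172.04], [-51.8, 120.97], [4.93, 147.93], [-75.15, 255.16], [6.16, 154.13], [-145.62, 145.62]. Speed limits (degrees/s): [136.94, 136.94, 172.46, 180, 180, 180].

## Interface

Orientations are given as [roll, pitch, yaw] about the fixed x, y, z axes, in that order (R = Rz(yaw) Ry(pitch) Rx(roll)).
In Python, from rig import bot gives the robot as it stands. The module is installed in compiled form; this text tells all that it offers.
- The arm moves only by the tool arm_command, never from a script. Its argument "rows" is a list of rows, each a list of 3 entries, a list of its own where there are three numbers: the opening in per cent of the stroke, from 0 (shut) to 100 (fully open), then the shift along the tool's x, y, z in m, then the turn about the tool's z in degrees. A call has 1 to 5 rows; each row shifts and turns the commanded pose from where the row before left it, along the tool's axes as they then stand; what a row does not reach is not made up. A row lasts 1/8 s, in which the tool goes at most 62.5 mm and 10.7 degrees, less where a joint would pass 70% of its speed; a pose out of reach is approached as far as the arm can. A call is refused whole if a number of a shift passes 0.0625 or a number of a turn 10.7, either way. A call with a gripper value outside its range is refused whole. The fingers move at their own pace and stop on an object; "squeeze" is the grip in N (left out, the last holds). Time passes only in rows, so rows that do not move let the fingers close. It gives the time, the measured TCP pose, the force, the opening and the grip force at its end, in the units of the state.
- bot.read_state(): the state, without advancing time (a new reading comes with each control period).
- bot.snapshot(name): name is "scene" or "top"; returns a dict with "image" (420x560x3 uint8, red, green, blue), "range_z" (420x560 float32, m along the optical axis (not along the pixel's ray), 0 where there is no reading), "fovy" (degrees; the focal length in pixels is half the picture's height over the tangent of half this angle, whatever the lens; pixels are square), "cx", "cy" (the principal point, pixels), "k1" (the pictures are not rectified: a ray, as slopes to the right and down, at radius r is drawn at 1 + k1 r^2 times it, then the intrinsics apply), "position" and "orientation" of the camera in the world. Camera axes: x right, y down, z forward; pixel columns grow to the right and rows downward; lengths in m; the calibration is good to about 2 mm. A picture is of the moment at which its call begins.
- bot.sign_off(): hands the job in; it is judged then, once.
The state is a dict: "t": time; "q": joint angles; "qd": joint speeds; "tau": joint torques, N m; "position": TCP position; "tcp_rot": TCP orientation; "force": force on the tool from outside, world axes, zero at the start; "wrist_torque": the same for the moment, N m; "gripper_width": finger opening in m; "finger_force": force on a finger pad.
Only numpy, scipy, OpenCV 4.12 (cv2) and the standard library are available. Lean on these libraries where they do the work, as an engineer would, in place of code of your own. Each camera call takes 0.05 s, during which the arm holds its last target. There are 200 camera calls.

## Task

Take the dusting brush out of its wooden stand and pump it up and down twice inside the empty open tin, each time nearly to the bottom and back up almost to the rim, to shake the dust out of its bristles. Then carry it over the row of bricks, without touching them, and stop with it upright, bristles down, centred over the lead boss in the middle of the round glass panel, about a centimetre above it: never touch the panel, and finish while still holding the brush there, quite still. Leave the tin standing where it is and do not disturb the pointed panel, the lidded jar or the hammer.

Things in the scene. Friction and masses are not known exactly. Their poses are not given: they have to be found in the camera images.
- brush_mid (a point): Dusting brush: round, loose, 180 mm long, about 90 g, upright in the wooden stand, handle up. This point is on its axis half-way up, 90 mm above the bristle end; z runs up the brush. From the bristle end: solid bristles, diameter 32 mm, to 46 mm; steel ferrule, 34 mm, to 69 mm; then a pale wooden handle, narrowing to diameter 20 mm and straight from 100 to 174 mm.
- brush_tip (a point): Centre of the flat bristle end of the brush (its lowest point while upright); z runs up the brush.
- brush: The whole brush; same origin as point brush_tip (centre of the bristle end), z up along its axis towards the handle end.
- stand: Dark wooden block 80 x 80 x 35 mm, fixed, the brush stand; origin at the centre of its underside. In its top, at the centre, a round recess 39 mm in diameter and 25 mm deep in which the brush stands (bristle end 10 mm above the table).
- tin: Empty open steel tin, loose, 450 g, upright cylinder 100 mm outside diameter, 90 mm high, wall 3 mm, so its inside is 94 mm wide; origin at the centre of its underside, z up. The tin and the brush stand may each be in either place on the robot's left.
- tin_floor (a point): Centre of the tin's inner floor, 5 mm above the table; the rim is 85 mm above this point; z up.
- bricks: Row of two bricks on edge, end to end, fixed, running roughly away from the robot between the tin's side (left) and the panels' side (right): 433 mm long along its x, 65 mm thick along its y, 102 mm high; origin at the centre of its underside.
- bricks_top (a point): Middle of the top of the row of bricks, 102 mm above the table; x along the row, y across it, z up.
- round_panel: Round leaded glass panel lying loose and flat on the table, 134 mm in diameter, 5 mm thick with a lead edge 7 mm high, and lead strips forming a cross; origin at the centre of its underside. It and the pointed panel may each be in either place on the robot's right.
- round_boss (a point): Centre of the top of the lead boss in the middle of the round panel: a disc 26 mm in diameter whose top is 10 mm above the table; z up.
- pointed_panel: Pointed-oval leaded glass panel of the same materials, lying loose and flat, 150 mm long (its y) and 76 mm wide, with a boss of its own; not the target, leave alone; origin at the centre of its underside.
- jar: Closed glass jar with a steel lid, 68 mm in diameter, 85 mm high, loose; leave alone; origin at the centre of its underside.
- hammer: Hammer lying on the table to the right of the panels, about 0.3 m long, pointing away from the robot; leave alone.
There are look-alikes about, which are no part of the job. Leave any blue look-alike of the tin alone.

How it is judged:
By the outcome, as a careful person would: the job done as asked, in the order asked, and still so for the second after the job is handed in, while the arm keeps its last pose, push and grip.
It also fails if it takes over 54 s, if anything falls off the work surface, if the arm or the gripper's body presses on something with over 40 N, if the wrist force passes 120 N, or if a joint passes its speed limit or range.

## Working session

There is one attempt and no reset: what is moved stays moved. The work goes in short steps, Python scripts to look and compute and a tool call to move; the robot and the scene stay as the last step left them, time stands still between calls to the robot, and variables do not carry over. Pictures are saved under pics/ and viewed, at most 10 in all, crops included, and the job is handed in when it is done.

Besides the shell and the picture viewer there is one more tool, called after "Request:" as name([rows], argument=value, ...), one row to a line, values as JSON. arm_command: Moves the arm, as the interface text tells. Its arguments: {"type":"object","properties":{"rows":{"type":"array"},"squeeze":{"type":"number"}},"required":["rows"]}

```bash
mkdir -p pics; cat > h.py <<'E'
import numpy as np, cv2
from rig import bot
from scipy.spatial.transform import Rotation as Ro
def rot(o):
    o=np.array(o,float)
    return o if o.shape==(3,3) else Ro.from_euler('xyz',o,degrees=True).as_matrix()
def slopes(s,u,v):
    f=210/np.tan(np.radians(s['fovy']/2)); K=np.array([[f,0,s['cx']],[0,f,s['cy']],[0,0,1.]])
    p=np.array([[[u,v]]],float)
    return cv2.undistortPoints(p,K,np.array([s['k1'],0,0,0.]))[0,0]
def ray(s,u,v):
    a=slopes(s,u,v); return np.array(s['position']),rot(s['orientation'])@np.array([a[0],a[1],1])
def onplane(s,u,v,z):
    o,d=ray(s,u,v); return o+d*(z-o[2])/d[2]
def cloud(s):
    f=210/np.tan(np.radians(s['fovy']/2)); K=np.array([[f,0,s['cx']],[0,f,s['cy']],[0,0,1.]])
    v,u=np.mgrid[0:420,0:560]; p=np.stack([u,v],-1).reshape(-1,1,2).astype(float)
    a=cv2.undistortPoints(p,K,np.array([s['k1'],0,0,0.])).reshape(420,560,2)
    z=s['range_z'][...,None]; c=np.concatenate([a*z,z],-1)
    return c@rot(s['orientation']).T+np.array(s['position'])
E
python3 - <<'E'
from h import *
for n in ('scene','top'):
    s=bot.snapshot(n); cv2.imwrite(f'pics/{n}0.png',s['image'][...,::-1]); np.save(f'/tmp/{n}.npy',s,allow_pickle=True)
    print(n,s['fovy'],s['cx'],s['cy'],s['k1'],s['position'],s['orientation'])
print(bot.read_state())
E
```

```text
scene 53.27180875002995 278.12066815395394 209.0096357249227 -0.033534467803603356 [ 1.31169746 -0.12810962  0.80162546] [-135.03826401    1.11004185   79.02889669]
top 55.89167706573655 275.0247211977986 202.96919837335585 -0.11030882040828559 [ 0.4458965  -0.01807183  1.02391395] [-169.94818111   -0.30990796  -88.73891643]
{'t': 0.1, 'q': array([-7.01290819e+01,  2.42797447e+01,  9.34252393e+01, -4.22397554e-04,
        6.23717449e+01, -1.08858261e+00]), 'qd': array([-0.03387613, -0.08373568, -0.06023174,  0.02057985,  0.02910208,
        0.07300593]), 'tau': array([-3.96917849e-04, -5.45615530e+01, -2.74325556e+01,  6.45157951e-02,
        1.88282691e-02, -1.53346059e-05]), 'position': array([ 0.22343241, -0.58320107,  0.23599521]), 'tcp_rot': array([-1.79923278e+02, -1.08380690e-03,  2.09596961e+01]), 'force': array([ 0.36998866, -0.10118263,  0.57131764]), 'wrist_torque': array([0.05519677, 0.00111465, 0.00891949]), 'finger_force': 0.0, 'gripper_width': 0.08797716725614982}
```

View pics/scene0.png

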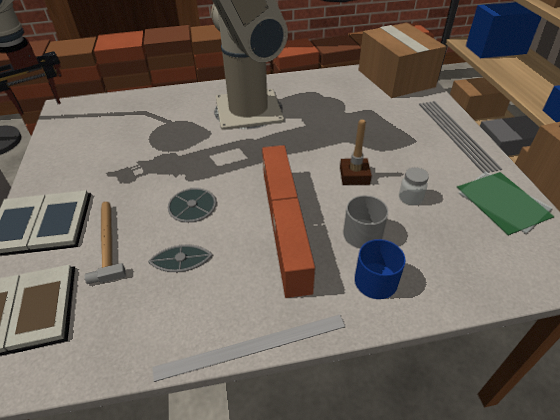

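View pics/top0.png

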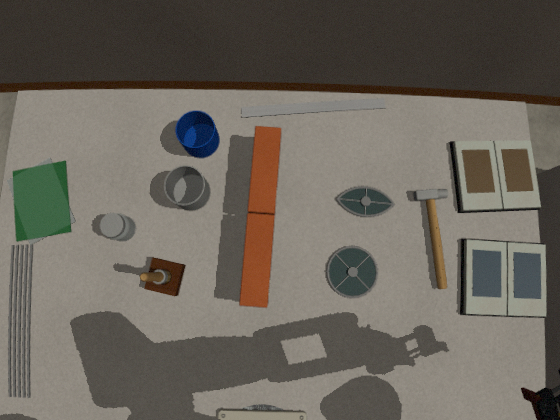

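Top view: brush in its stand at (162,276), grey steel tin (186,188), blue look-alike (198,134), jar (113,226), bricks about x=262, round panel with boss at (352,271), pointed panel (365,201). The target tin is the grey steel one, since the blue one is excluded. The target panel is the round one at (352,271), because the other is a pointed oval.

```bash
python3 - <<'E'
from h import *
S={n:np.load(f'/tmp/{n}.npy',allow_pickle=True).item() for n in('scene','top')}
im=S['top']['image']
a=cv2.resize(im[150:310,100:260][...,::-1],(400,400),interpolation=3);b=cv2.resize(im[190:320,290:420][...,::-1],(400,400),interpolation=3)
cv2.imwrite('pics/crop1.png',np.hstack([a,b]))
C={n:cloud(S[n]) for n in S}
for n in S:
    c=C[n]; ok=S[n]['range_z']>0; X,Y,Z=c[...,0],c[...,1],c[...,2]
    s=S[n]; hsv=cv2.cvtColor(s['image'],cv2.COLOR_RGB2HSV)
    print(n,'table z',np.median(Z[ok&(abs(Z)<.015)]))
    # brush handle slices
    for p in [(162,276)] if n=='top' else [(360,170)]:
        ctr=onplane(S['top'],165,277,.035) 
    near=ok&(np.hypot(X-ctr[0],Y-ctr[1])<.08)
    for lo,hi in [(.03,.04),(.055,.08),(.11,.13),(.13,.15),(.15,.17),(.17,.195)]:
        m=near&(Z>lo)&(Z<hi)
        if m.sum()>3: print(' brush z',lo,m.sum(),np.round([X[m].min(),X[m].max(),Y[m].min(),Y[m].max(),X[m].mean(),Y[m].mean()],4))
    t=onplane(S['top'],186,185,.09)
    m=ok&(np.hypot(X-t[0],Y-t[1])<.07)&(Z>.082)&(Z<.1)
    if m.sum()>5:
        P=np.c_[X[m],Y[m]]; (cx,cy),r=cv2.minEnclosingCircle(P.astype(np.float32))
        A=np.c_[2*P,np.ones(len(P))]; q=np.linalg.lstsq(A,(P**2).sum(1),rcond=None)[0]
        print(' tin rim',m.sum(),cx,cy,r,'ls',q[:2],np.sqrt(q[2]+q[0]**2+q[1]**2),Z[m].max())
    m=ok&(Z>.09)&(Z<.115)&((hsv[...,0]<12)&(hsv[...,1]>150))&(abs(Y)<.2)&(X>.2)
    (r)=cv2.minAreaRect(np.c_[X[m],Y[m]].astype(np.float32)); print(' bricks',r,np.median(Z[m]))
    j=onplane(S['top'],113,226,.085); m=ok&(np.hypot(X-j[0],Y-j[1])<.06)&(Z>.07)&(Z<.1)
    print(' jar',X[m].mean(),Y[m].mean(),m.sum())
# round panel: dark region contour, top & scene
for n,p in (('top',(352,271)),('scene',(192,205))):
    s=S[n]; c=C[n]; g=s['image'].astype(int)
    m=((g.max(2)<95)).astype(np.uint8); w=np.zeros_like(m); w[p[1]-35:p[1]+35,p[0]-35:p[0]+35]=1
    m=cv2.morphologyEx(m*w,cv2.MORPH_CLOSE,np.ones((5,5)))
    cs,_=cv2.findContours(m,0,2); k=max(cs,key=cv2.contourArea)
    P=np.array([onplane(s,*q,.006)[:2] for q in k[:,0]]).astype(np.float32)
    e=cv2.fitEllipse(P); print(n,'panel',e,cv2.minEnclosingCircle(P), 'px',onplane(s,*p,.010))
# stand top
s=S['top'];g=s['image'].astype(int)
m=((g[...,0]<110)&(g[...,0]-g[...,2]>25)).astype(np.uint8); w=np.zeros_like(m); w[245:305,135:200]=1
cs,_=cv2.findContours(m*w,0,2); k=max(cs,key=cv2.contourArea)
P=np.array([onplane(s,*q,.035)[:2] for q in k[:,0]]).astype(np.float32); print('stand',cv2.minAreaRect(P))
E
```

```text
scene table z -0.001672419840114403
 brush z 0.03 355 [0.3899 0.4813 0.2095 0.2986 0.4407 0.25  ]
 brush z 0.055 95 [0.4226 0.4515 0.2375 0.2674 0.4434 0.249 ]
 brush z 0.11 45 [0.4304 0.4456 0.2418 0.2608 0.4394 0.2494]
 brush z 0.13 46 [0.4293 0.4447 0.2418 0.2605 0.4393 0.2494]
 brush z 0.15 50 [0.4284 0.4453 0.2418 0.2614 0.4388 0.2495]
 brush z 0.17 56 [0.4291 0.4447 0.2426 0.258  0.4378 0.2503]
 tin rim 243 0.6549368500709534 0.20079755783081055 0.05089043453335762 ls [0.65511886 0.20171312] 0.04715748824317395 0.09254064085727409
 bricks ((0.5887479782104492, 0.013356100767850876), (0.06327680498361588, 0.4322826862335205), 86.89234924316406) 0.0995416432907954
 jar 0.558975989791404 0.37300229255010514 344
top table z 0.0013728872489014998
 brush z 0.03 765 [0.385  0.4745 0.2082 0.3003 0.4299 0.2494]
 brush z 0.055 57 [0.4142 0.4454 0.2372 0.2653 0.4309 0.2448]
 brush z 0.11 21 [0.4222 0.4403 0.2445 0.251  0.4316 0.2469]
 brush z 0.13 25 [0.4225 0.4403 0.2448 0.2516 0.4316 0.2475]
 brush z 0.15 25 [0.4231 0.4402 0.2449 0.2514 0.4321 0.2469]
 brush z 0.17 82 [0.4211 0.4401 0.2
[... 208 characters left out ...]
692566), (0.0633159726858139, 0.429809033870697), 86.8573226928711) 0.10300695115307568
 jar 0.5492944963202357 0.3749254714081549 498
top panel ((0.4538092315196991, -0.21633118391036987), (0.12486041337251663, 0.12952275574207306), 173.3872528076172) ((0.45425137877464294, -0.21666620671749115), 0.06598113477230072) px [ 0.45436212 -0.21937456  0.01      ]
scene panel ((0.46309638023376465, -0.21842993795871735), (0.12197842448949814, 0.1298794150352478), 126.27308654785156) ((0.4625208079814911, -0.21815957129001617), 0.06686430424451828) px [ 0.46839683 -0.21870449  0.01      ]
stand ((0.43134060502052307, 0.259366512298584), (0.10145599395036697, 0.08006556332111359), 78.55913543701172)
```

View pics/crop1.png

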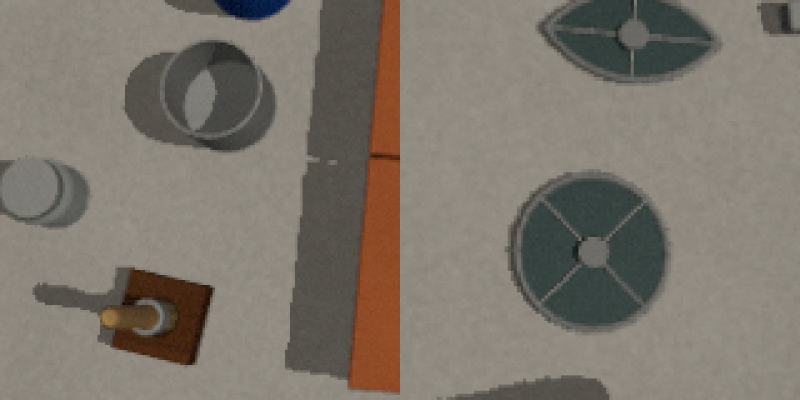

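Crop left: the grey tin's rim is centred at about (211,88) and the brush stands in the stand at about (155,317). Crop right: the round panel's boss is at (593,252), and the pointed panel above it is not the target. I'll square up the yaw and go to the brush at about (0.433, 0.252).

Request:
arm_command([
  [100,[0,0,-0.02],10.48],
  [100,[0,0,-0.02],10.48],
  [100,[0.02,-0.04,0],0],
  [100,[0.02,-0.055,0],0],
  [100,[0.02,-0.055,0],0],
])

```text
t: 0.72
position: [0.2838, -0.4319, 0.2763]
tcp_rot: [-180.0, 0.0, -0.0]
force: [0.2, -0.0, 0.7]
gripper_width: 0.0881
finger_force: 0.0
```

Request:
arm_command([
  [100,[0.02,-0.055,0],0],
  [100,[0.02,-0.055,0],0],
  [100,[0.02,-0.055,0],0],
  [100,[0.02,-0.055,0],0],
  [100,[0.02,-0.055,0],0],
])

```text
t: 1.35
position: [0.3838, -0.1568, 0.2767]
tcp_rot: [180.0, -0.0, -0.0]
force: [1.2, -0.3, -0.1]
gripper_width: 0.0878
finger_force: 0.0
```

Request:
arm_command([
  [100,[0.02,-0.055,0],0],
  [100,[0.02,-0.055,0],0],
  [100,[0,-0.055,0],0],
  [100,[0,-0.055,0],0],
  [100,[0,-0.04,0],0],
])

```text
t: 1.98
position: [0.4231, 0.1034, 0.2765]
tcp_rot: [-180.0, 0.0, 0.1]
force: [0.1, -0.3, -0.5]
gripper_width: 0.0877
finger_force: 0.0
```

Request:
arm_command([
  [100,[0,-0.03,0],0],
  [100,[0,0,0],0],
  [100,[0,0,0],0],
])

```text
t: 2.35
position: [0.4233, 0.1308, 0.2764]
tcp_rot: [180.0, 0.0, 0.0]
force: [-0.0, 0.2, 0.7]
gripper_width: 0.0879
finger_force: 0.0
```

Request:
arm_command([
  [100,[0.005,-0.05,0],0],
  [100,[0.0047,-0.05,0],0],
  [100,[0,-0.021,0],0],
  [100,[0,0,0.03],0],
  [100,[0,0,0],0],
])

```text
t: 2.98
position: [0.4319, 0.2506, 0.2449]
tcp_rot: [179.8, 0.2, -0.0]
force: [-0.9, 0.8, 0.2]
gripper_width: 0.0877
finger_force: 0.0
```

```bash
python3 - <<'E'
from h import *
o=[]
for n,(u,v) in (('scene',(290,60)),('top',(90,210))):
    s=bot.snapshot(n); o.append(cv2.resize(s['image'][v:v+140,u:u+140][...,::-1],(400,400),interpolation=3))
cv2.imwrite('pics/pre.png',np.hstack(o))
E
```

```text
(no output)
```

View pics/pre.png

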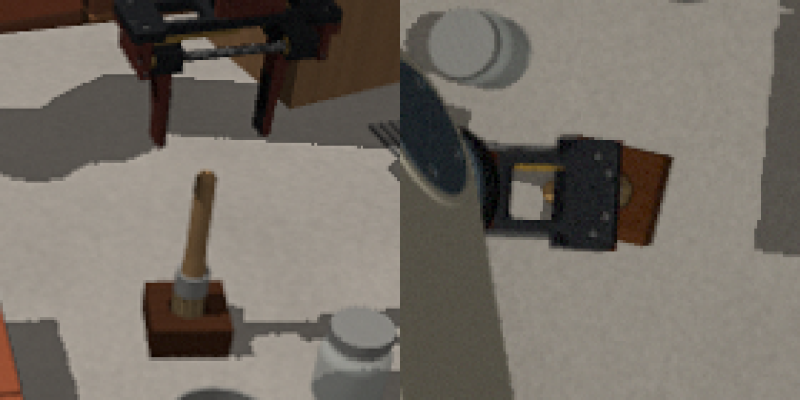

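Left: the brush top is at (205,178), roughly midway between the fingertips at (160,145) and (262,130). Descending to grasp.

Request:
arm_command([
  [100,[0.001,-0.001,0.03],0],
  [100,[0,0,0.035],0],
  [100,[0,0,0.03],0],
  [100,[0,0,0],0],
  [100,[0,0,0],0],
])

```text
t: 3.7
position: [0.4353, 0.2535, 0.1532]
tcp_rot: [-179.9, -0.1, -0.0]
force: [-0.6, -0.7, -0.7]
gripper_width: 0.0878
finger_force: 0.0
```

Request:
arm_command([
  [0,[0,0,0],0],
  [0,[0,0,0],0],
  [0,[0,0,0],0],
  [0,[0,0,0],0],
  [0,[0,0,0],0],
], squeeze=25)

```text
t: 4.32
position: [0.4343, 0.2534, 0.1517]
tcp_rot: [180.0, 0.0, -0.0]
force: [0.1, 0.3, 0.1]
gripper_width: 0.0415
finger_force: 0.0
```

Request:
arm_command([
  [0,[0,0,0],0],
  [0,[0,0,0],0],
  [0,[0,0,0],0],
  [0,[0,0,0],0],
])

```text
t: 4.82
position: [0.4342, 0.2533, 0.1516]
tcp_rot: [180.0, 0.0, -0.0]
force: [0.3, -0.4, -0.5]
gripper_width: 0.0197
finger_force: 25.0
```

```bash
python3 - <<'E'
from h import *
s=bot.read_state();print({k:np.round(s[k],4) for k in('t','position','force','gripper_width','finger_force')})
o=[]
for n,(u,v) in (('scene',(290,60)),('top',(90,210))):
    s=bot.snapshot(n); o.append(cv2.resize(s['image'][v:v+140,u:u+140][...,::-1],(400,400),interpolation=3))
cv2.imwrite('pics/grip.png',np.hstack(o))
E
```

```text
{'t': np.float64(4.825), 'position': array([0.4342, 0.2533, 0.1516]), 'force': array([ 0.3329, -0.443 , -0.4668]), 'gripper_width': np.float64(0.0197), 'finger_force': np.float64(24.9991)}
```

View pics/grip.png

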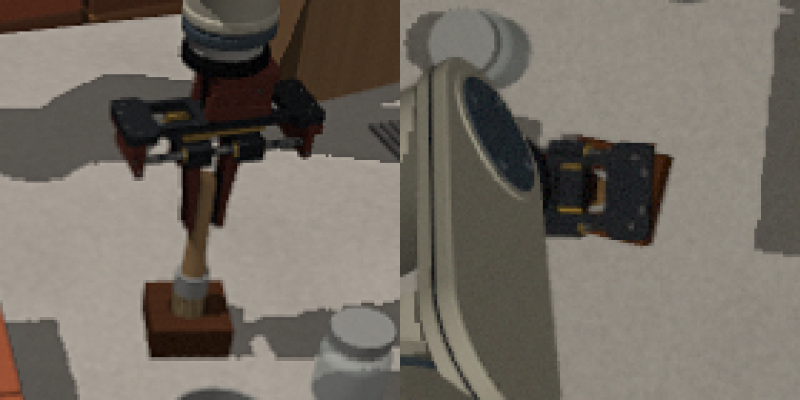

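Request:
arm_command([
  [0,[0,0,-0.01],0],
  [0,[0,0,-0.025],0],
  [0,[0,0,-0.035],0],
  [0,[0,0,-0.035],0],
  [0,[0,0,-0.02],0],
], squeeze=30)

```text
t: 5.55
position: [0.4349, 0.2537, 0.2793]
tcp_rot: [-179.9, -0.2, -0.0]
force: [-0.4, 0.1, -1.0]
gripper_width: 0.0198
finger_force: 30.0
```

Request:
arm_command([
  [0,[0.02,0.005,0],0],
  [0,[0.045,0.011,0],0],
  [0,[0.05,0.012,0],0],
  [0,[0.05,0.012,0],0],
  [0,[0.035,0.008,0],0],
])

```text
t: 6.18
position: [0.6369, 0.2037, 0.275]
tcp_rot: [180.0, 0.1, -0.1]
force: [-0.6, -0.9, -2.1]
gripper_width: 0.0192
finger_force: 30.0
```

Request:
arm_command([
  [0,[0.019,0.003,0],0],
  [0,[0,0,0],0],
  [0,[0,0,0],0],
])

```text
t: 6.55
position: [0.6527, 0.202, 0.2756]
tcp_rot: [180.0, 0.1, -0.0]
force: [0.3, -0.7, -1.0]
gripper_width: 0.0195
finger_force: 30.0
```

```bash
python3 - <<'E'
from h import *
st=bot.read_state(); p=st['position'];print(np.round(p,4),st['gripper_width'],st['finger_force'])
o=[]
for n,(u,v) in (('scene',(310,120)),('top',(110,110))):
    s=bot.snapshot(n); o.append(cv2.resize(s['image'][v:v+140,u:u+140][...,::-1],(400,400),interpolation=3))
    c=cloud(s);X,Y,Z=c[...,0],c[...,1],c[...,2];ok=(s['range_z']>0)&(np.hypot(X-p[0],Y-p[1])<.03)
    for lo,hi in [(.12,.14),(.14,.16),(.16,.175),(.18,.195),(.2,.22),(.22,.235)]:
        m=ok&(Z>lo)&(Z<hi)
        if m.sum()>3: print(n,lo,m.sum(),np.round([X[m].min(),X[m].max(),Y[m].min(),Y[m].max()],4),Z[ok].min())
    m=(s['range_z']>0)&(np.hypot(X-.653,Y-.202)<.07)&(Z>.08)&(Z<.1)
    P=np.c_[X[m],Y[m]]; A=np.c_[2*P,np.ones(len(P))]; q=np.linalg.lstsq(A,(P**2).sum(1),rcond=None)[0];print('tin',q[:2],m.sum())
cv2.imwrite('pics/overtin.png',np.hstack(o))
E
```

```text
[0.6527 0.202  0.2756] 0.01945249564253232 29.999180254671955
scene 0.12 28 [0.6497 0.6692 0.1872 0.2099] -0.7608793016774155
scene 0.14 91 [0.6461 0.6688 0.1844 0.2171] -0.7608793016774155
scene 0.16 73 [0.6471 0.6691 0.1844 0.2147] -0.7608793016774155
scene 0.18 80 [0.6467 0.669  0.1832 0.2139] -0.7608793016774155
scene 0.2 115 [0.6373 0.6677 0.1842 0.2161] -0.7608793016774155
scene 0.22 58 [0.6461 0.6631 0.1902 0.2092] -0.7608793016774155
tin [0.6551278  0.20166534] 262
top 0.12 6 [0.6326 0.6499 0.1872 0.2091] -2.8711386557134233e-05
top 0.14 40 [0.6306 0.6566 0.1867 0.2133] -2.8711386557134233e-05
top 0.16 27 [0.631  0.6559 0.1871 0.208 ] -2.8711386557134233e-05
top 0.18 31 [0.6307 0.6535 0.186  0.2135] -2.8711386557134233e-05
top 0.2 106 [0.6312 0.663  0.186  0.2183] -2.8711386557134233e-05
top 0.22 29 [0.6365 0.6535 0.1924 0.2084] -2.8711386557134233e-05
tin [0.65133649 0.20192354] 137
```

View pics/overtin.png

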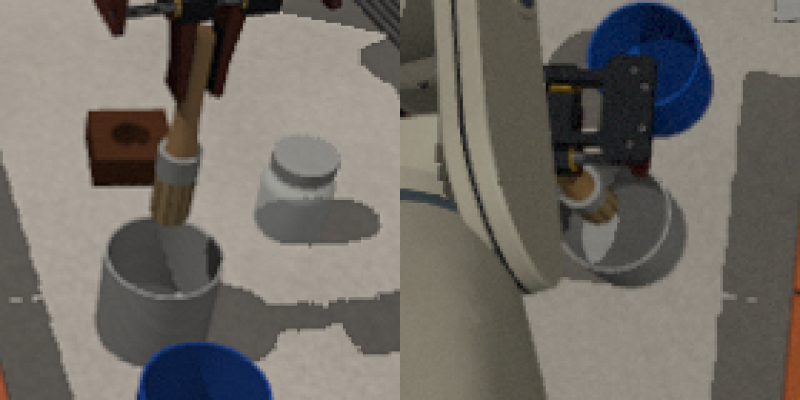

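The brush hangs upright over the tin opening (left crop: tip at (170,215), tin rim centred at (163,260)). I'll add a 3 mm correction in x and pump.

Request:
arm_command([
  [0,[0.003,-0.001,0.015],0],
  [0,[0,0,0.03],0],
  [0,[0,0,0.03],0],
  [0,[0,0,0.025],0],
  [0,[0,0,0],0],
])

```text
t: 7.28
position: [0.6543, 0.2031, 0.1738]
tcp_rot: [179.9, 0.3, 0.0]
force: [0.2, 0.0, -0.1]
gripper_width: 0.0196
finger_force: 30.0
```

Request:
arm_command([
  [0,[0,0,0.013],0],
  [0,[0,0,0.006],0],
  [0,[0,0,0],0],
  [0,[0,0,0],0],
])

```text
t: 7.78
position: [0.6566, 0.2034, 0.1582]
tcp_rot: [-180.0, -0.0, -0.0]
force: [0.2, -0.6, -1.0]
gripper_width: 0.0194
finger_force: 30.0
```

```bash
python3 - <<'E'
from h import *
st=bot.read_state(); print(np.round(st['position'],4),st['force'])
s=bot.snapshot('scene');im=s['image'][140:280,310:450][...,::-1];cv2.imwrite('pics/intin.png',cv2.resize(im,(500,500),interpolation=3))
E
```

```text
[0.6566 0.2034 0.1582] [ 0.16768365 -0.64271545 -0.96025587]
```

View pics/intin.png

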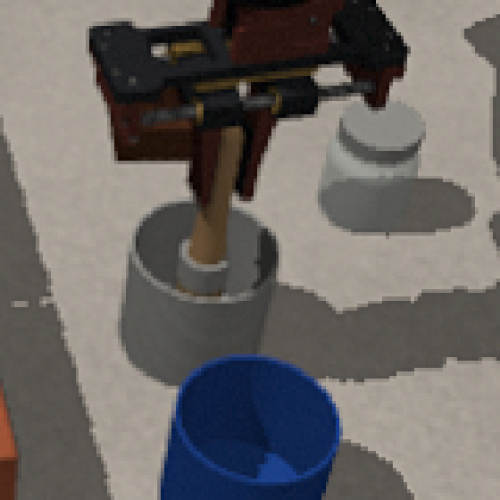

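The brush is inside the tin, centred at about (203,275) in the crop, with no contact force. I'll go 4 mm deeper and then pump.

Request:
arm_command([
  [0,[0,0,0.004],0],
  [0,[0,0,0],0],
  [0,[0,0,0],0],
])

```text
t: 8.2
position: [0.6563, 0.2034, 0.1536]
tcp_rot: [180.0, 0.0, -0.0]
force: [-0.1, -0.3, -1.1]
gripper_width: 0.0192
finger_force: 30.0
```

Request:
arm_command([
  [0,[0,0,-0.02],0],
  [0,[0,0,-0.03],0],
  [0,[0,0,-0.018],0],
  [0,[0,0,0],0],
  [0,[0,0,0],0],
])

```text
t: 8.82
position: [0.6558, 0.2032, 0.2211]
tcp_rot: [180.0, 0.1, 0.0]
force: [-0.3, 0.1, -0.7]
gripper_width: 0.0196
finger_force: 30.0
```

Request:
arm_command([
  [0,[0,0,0.02],0],
  [0,[0,0,0.03],0],
  [0,[0,0,0.018],0],
  [0,[0,0,0],0],
  [0,[0,0,0],0],
])

```text
t: 9.45
position: [0.6567, 0.2035, 0.154]
tcp_rot: [-180.0, -0.0, -0.0]
force: [0.7, -0.1, -0.7]
gripper_width: 0.0196
finger_force: 30.0
```

Request:
arm_command([
  [0,[0,0,-0.02],0],
  [0,[0,0,-0.03],0],
  [0,[0,0,-0.018],0],
  [0,[0,0,0],0],
  [0,[0,0,0],0],
])

```text
t: 10.07
position: [0.6558, 0.2032, 0.2213]
tcp_rot: [180.0, 0.0, -0.0]
force: [0.3, -0.1, -0.5]
gripper_width: 0.0196
finger_force: 30.0
```

Request:
arm_command([
  [0,[0,0,-0.02],0],
  [0,[0,0,-0.03],0],
  [0,[0,0,-0.03],0],
  [0,[0,0,-0.01],0],
  [0,[0,0,0],0],
])

```text
t: 10.7
position: [0.6564, 0.2034, 0.3121]
tcp_rot: [-180.0, -0.0, -0.0]
force: [0.3, -0.3, -0.4]
gripper_width: 0.0192
finger_force: 30.0
```

Request:
arm_command([
  [0,[-0.01,0.022,0],0],
  [0,[-0.02,0.042,0],0],
  [0,[-0.025,0.052,0],0],
  [0,[-0.025,0.052,0],0],
  [0,[-0.025,0.052,0],0],
])

```text
t: 11.32
position: [0.5495, -0.018, 0.3101]
tcp_rot: [-180.0, 0.1, 0.0]
force: [0.7, -0.3, -0.7]
gripper_width: 0.0192
finger_force: 30.0
```

Request:
arm_command([
  [0,[-0.025,0.052,0],0],
  [0,[-0.025,0.052,0],0],
  [0,[-0.025,0.052,0],0],
  [0,[-0.016,0.034,0],0],
  [0,[-0.004,0.012,0],0],
])

```text
t: 11.95
position: [0.4548, -0.2199, 0.3105]
tcp_rot: [-179.9, 0.1, -0.2]
force: [0.8, 0.3, -0.4]
gripper_width: 0.0196
finger_force: 30.0
```

Request:
arm_command([
  [0,[0,0,0.02],0],
  [0,[0,0,0.04],0],
  [0,[0,0,0.03],0],
  [0,[0,0,0],0],
  [0,[0,0,0],0],
])

```text
t: 12.58
position: [0.457, -0.2184, 0.2223]
tcp_rot: [180.0, -0.0, 0.0]
force: [0.6, -0.5, -0.4]
gripper_width: 0.0196
finger_force: 30.0
```

```bash
python3 - <<'E'
from h import *
st=bot.read_state(); p=st['position'];print(np.round(p,4),st['gripper_width'],st['force'])
o=[]
for n,(u,v) in (('scene',(130,120)),('top',(290,200))):
    s0=np.load(f'/tmp/{n}.npy',allow_pickle=True).item(); s=bot.snapshot(n)
    for i in (s0,s): o.append(cv2.resize(i['image'][v:v+130,u:u+130][...,::-1],(390,390),interpolation=3)[:290] if 0 else cv2.resize(i['image'][v:v+130,u:u+130][...,::-1],(300,300),interpolation=3))
    # boss: brightest-round blob on panel in s0
    c0=(192,205) if n=='scene' else (352,271)
    g=s0['image'].astype(int); w=g[c0[1]-14:c0[1]+15,c0[0]-14:c0[0]+15]
    m=(w.min(2)>85).astype(np.uint8); m=cv2.morphologyEx(m,cv2.MORPH_OPEN,cv2.getStructuringElement(2,(3,3)))
    _,lab,stt,ce=cv2.connectedComponentsWithStats(m)
    for k in range(1,len(ce)): 
        uv=ce[k]+np.array(c0)-14; print(n,'boss',uv,stt[k][2:],onplane(s0,*uv,.010))
    c=cloud(s);X,Y,Z=c[...,0],c[...,1],c[...,2];ok=(s['range_z']>0)&(np.hypot(X-p[0],Y-p[1])<.035)
    for lo,hi in [(.07,.09),(.09,.105),(.11,.125),(.13,.15),(.15,.17)]:
        m=ok&(Z>lo)&(Z<hi)
        if m.sum()>3: print(n,lo,m.sum(),np.round([X[m].min(),X[m].max(),Y[m].min(),Y[m].max()],4),Z[ok&(Z>.04)].min())
cv2.imwrite('pics/over.png',np.vstack([np.hstack(o[:2]),np.hstack(o[2:])]))
E
```

```text
[ 0.457  -0.2184  0.2223] 0.01956348419754081 [ 0.58732202 -0.46025962 -0.40368506]
scene boss [179.125 191.625] [4 3 8] [ 0.40637386 -0.25192342  0.01      ]
scene boss [191.15909091 202.40909091] [ 9  6 44] [ 0.45767206 -0.22049826  0.01      ]
scene boss [178.33333333 218.66666667] [2 2 3] [ 0.51277918 -0.25665239  0.01      ]
scene boss [197.   218.75] [3 2 4] [ 0.52339589 -0.20817258  0.01      ]
scene boss [205.2 218.6] [3 2 5] [ 0.52736356 -0.18689961  0.01      ]
scene 0.07 40 [ 0.4589  0.4739 -0.2326 -0.2028] 0.07796441144907962
scene 0.09 53 [ 0.4536  0.4737 -0.233  -0.2021] 0.07796441144907962
scene 0.11 55 [ 0.4596  0.4738 -0.2335 -0.2019] 0.07796441144907962
scene 0.13 109 [ 0.4466  0.475  -0.2345 -0.2013] 0.07796441144907962
scene 0.15 67 [ 0.4521  0.4699 -0.2298 -0.207 ] 0.07796441144907962
top boss [352.5 271.5] [10 10 74] [ 0.45311779 -0.22065361  0.01      ]
top 0.11 7 [ 0.44    0.4649 -0.2093 -0.204 ] 0.09317613095317889
top 0.13 34 [ 0.4403  0.4669 -0.2089 -0.201 ] 0.09317613095317889
top 0.15 29 [ 0.4425  0.4665 -0.2092 -0.2023] 0.09317613095317889
```

View pics/over.png

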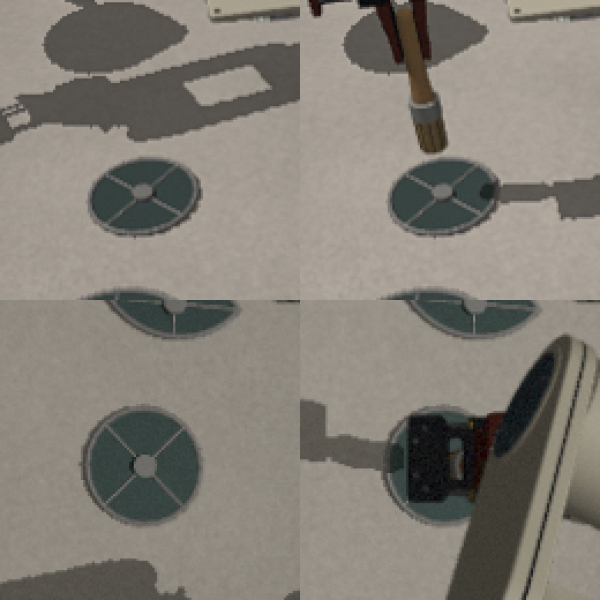

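The brush (tip at (432,148), upper right panel) is above the boss. In x it is aligned to within 1 mm in both views. In y it needs −2.5 mm. Descending to 1 cm above the boss.

Request:
arm_command([
  [0,[0,0.0025,0.015],0],
  [0,[0,0,0.02],0],
  [0,[0,0,0.012],0],
  [0,[0,0,0.006],0],
  [0,[0,0,0],0],
])

```text
t: 13.3
position: [0.4562, -0.2211, 0.1684]
tcp_rot: [-180.0, 0.0, -0.0]
force: [-0.3, 0.2, -0.8]
gripper_width: 0.0193
finger_force: 30.0
```

Request:
arm_command([
  [0,[0,0,0.006],0],
  [0,[0,0,0],0],
  [0,[0,0,0],0],
  [0,[0,0,0],0],
  [0,[0,0,0],0],
])

```text
t: 13.92
position: [0.4564, -0.2212, 0.1628]
tcp_rot: [180.0, -0.0, -0.0]
force: [-0.8, -0.0, -0.2]
gripper_width: 0.0195
finger_force: 30.0
```

```bash
python3 - <<'E'
from h import *
st=bot.read_state(); p=st['position'];print(np.round(p,4),st['tcp_rot'],st['gripper_width'],st['force'])
o=[]
for n,(u,v) in (('scene',(155,150)),('top',(290,200))):
    s=bot.snapshot(n); w=80 if n=='scene' else 130
    o.append(cv2.resize(s['image'][v:v+w,u:u+w][...,::-1],(400,400),interpolation=3))
    c=cloud(s);X,Y,Z=c[...,0],c[...,1],c[...,2];ok=(s['range_z']>0)&(np.hypot(X-p[0],Y-p[1])<.035)
    for lo,hi in [(.018,.03),(.03,.06),(.06,.09)]:
        m=ok&(Z>lo)&(Z<hi)
        if m.sum()>3: print(n,lo,m.sum(),np.round([X[m].min(),X[m].max(),Y[m].min(),Y[m].max()],4),np.round(np.sort(Z[ok&(Z>.013)])[:4],4))
cv2.imwrite('pics/final.png',np.hstack(o))
E
```

```text
[ 0.4564 -0.2212  0.1628] [ 1.79994065e+02 -1.60031425e-02 -3.36243526e-03] 0.019456291705924368 [-0.76881086 -0.04647668 -0.19432478]
scene 0.018 37 [ 0.4591  0.4738 -0.2356 -0.2044] [0.019  0.0195 0.0195 0.0198]
scene 0.03 102 [ 0.4535  0.4731 -0.2362 -0.2047] [0.019  0.0195 0.0195 0.0198]
scene 0.06 138 [ 0.4443  0.4744 -0.2377 -0.2038] [0.019  0.0195 0.0195 0.0198]
top 0.03 19 [ 0.4394  0.4665 -0.2142 -0.2048] [0.0296 0.0355 0.0362 0.0394]
top 0.06 22 [ 0.4397  0.4657 -0.2114 -0.2034] [0.0296 0.0355 0.0362 0.0394]
```

View pics/final.png

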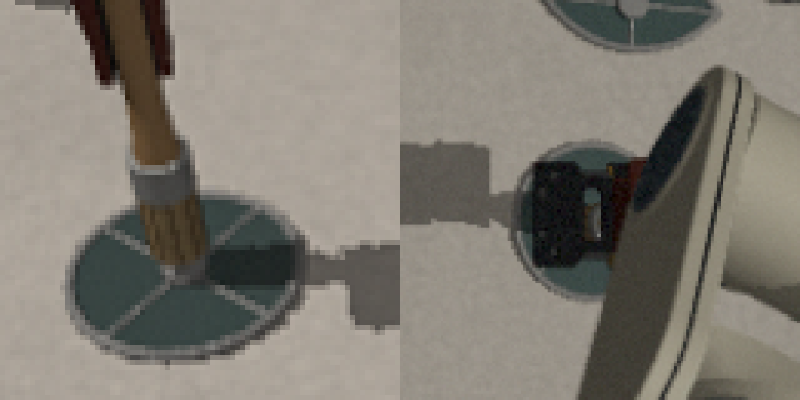

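The brush tip at (178,265) sits just above and centred on the boss at (185,270) in the left crop. The measured axis is (0.4575, -0.2203) against the boss at (0.4577, -0.2205), with about 1 cm of clearance. Handing in.

Request:
arm_command([
  [0,[0,0,0],0],
  [0,[0,0,0],0],
  [0,[0,0,0],0],
  [0,[0,0,0],0],
])

```text
t: 14.52
position: [0.4563, -0.2211, 0.1627]
tcp_rot: [-180.0, -0.0, -0.0]
force: [0.5, 0.6, -0.4]
gripper_width: 0.0197
finger_force: 30.0
```

```bash
python3 -c "
from rig import bot
print(bot.read_state()['position'],bot.sign_off())"
```

```text
the job is handed in; nothing more can be done
[ 0.45629396 -0.22112736  0.16267816] None
```

I pumped the brush twice in the grey tin, carried it over the bricks, and handed the job in at about 14.5 s with it held still and upright, about 1 cm above the round panel's boss; I did not re-measure the tin after the pumping, but no contact force showed.

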